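# Set the tag rivet with the spring rivet setter

## Robot

A 6-joint arm with a two-finger parallel gripper is mounted at the origin on the work surface. World frame = base frame: x ahead of the robot, y to its left, z up, the work surface at z = 0. Lengths are in m, angles in degrees, forces in N, time in s.
With the tool pointing down it reaches from about 0.35 to 0.875 m from the base axis. Payload 4.2 kg.
Tool frame: the origin (TCP) lies at the very end of the fingers, on their centre line; the grasp point (between the pads) lies 19 mm behind it; z points along the fingers, y is the line along which they close (so a half turn about z gives the same grasp; the last joint's range is limited). The gripper opens to 87 mm and grips with 3 to 60 N. Pads are 19 mm wide; open, the fingers measure 117 mm over their backs; the gripper's body (75 mm by 190 mm) begins 51 mm behind the grasp point.
Start: joints at [-51.532, 22.042, 0.453, 0, -68.411, -14.817], TCP at [0.251, -0.572, 0.223] pointing down, gripper open.
Joint ranges: [-179.83, 179.83], [-69.29, 118.12], [-61.27, 80.66], [-181.25, 117.63], [-171.15, -9.14], [-177.46, 177.46]. Speed limits (degrees/s): [159.86, 159.86, 180, 180, 180, 180].

## Interface

Orientations are given as a 3x3 rotation matrix whose columns are the frame's x, y, z axes.
In Python, from station import sense, cams, r gives the robot as it stands. The module is installed in compiled form; this text tells all that it offers.
- The arm moves only by the tool step_arm, never from a script. Its argument "targets" is text: rows parted by semicolons, each of 4 numbers parted by spaces: the shift along the tool's x, y, z in cm, then the turn about the tool's z in degrees. In form: x y z turn; .... A call has 1 to 12 rows; each row shifts and turns the commanded pose from where the row before left it, along the tool's axes as they then stand; what a row does not reach is not made up. A row lasts 1/12 s, in which the tool goes at most 41.7 mm and 7.16 degrees, less where a joint would pass 70% of its speed; a pose out of reach is approached as far as the arm can. A call with a gripper value outside its range is refused whole. "claw" is the finger opening in cm, from 0 to 8.7, set as the call begins (left out, the last holds). The fingers move at their own pace and stop on an object; the grip force is fixed at half the most. Time passes only in rows, so rows that do not move let the fingers close. It gives the time, the measured TCP pose, the force, the opening and the grip force at its end, in the units of the state.
- sense(): the state, without advancing time (a new reading comes with each control period).
- cams.capture(name): name is "side" or "top"; returns a dict with "frame" (400x640x3 uint8, blue, green, red), "vertical_fov" (degrees; the focal length in pixels is half the picture's height over the tangent of half this angle, whatever the lens; pixels are square), "cx", "cy" (the principal point, pixels), "eye" and "rotation" of the camera in the world. Camera axes: x right, y down, z forward; pixel columns grow to the right and rows downward; lengths in m; the calibration is good to about 2 mm. A picture is of the moment at which its call begins. There is no depth.
- r.finish_job(): hands the job in; it is judged then, once.
The state is a dict: "time_s": time; "joints": joint angles; "joint_velocities": joint speeds; "effort": joint torques, N m; "tcp_pos": TCP position; "ee_rot": TCP orientation; "wrist_force": force on the tool from outside, world axes, zero at the start; "moment": the same for the moment, N m; "gripper_width": opening from 0.0 (shut) to 1.0 (fully open); "gripper_force": force on a finger pad.
Only numpy, scipy, OpenCV 4.12 (cv2) and the standard library are available. Lean on these libraries where they do the work, as an engineer would, in place of code of your own. Each camera call takes 0.05 s, during which the arm holds its last target. There are 200 camera calls.

## Task

Set the brass rivet of the white tray tag flush using the blue spring rivet setter: draw the red handle back just until the hidden sear has caught, pressing no more than lightly on the rubber buffer behind it, and let go so that the striker stands cocked; the striker must not slip and hit the rivet before that. Then press the yellow trip pad so that the striker fires by itself and drives the rivet home, and take the gripper away. Leave the bowls and the cup where they stand.

Things in the scene. Friction and masses are not known exactly. Their poses are not given: they have to be found in the camera images.
- setter: bench rivet setter, fixed to the table: blue base 330 x 130 x 12 mm with everything mounted on it. Origin: on the table, below the striker's line, near the base's middle. x (level) is the direction in which the red handle is drawn back; the rivet, white tag and dark anvil stand at the -x end (tag face at x = -110 mm); z up. The yellow trip pad sticks out on the -y side.
- striker (a joint): travel of the sprung steel striker bar with the red handle, along the setter's x, m: about 0 at rest, its nose on the raised rivet; grows as it is drawn back; about -0.006 when the rivet is flush. Striker 0.4 kg, spring about 2.4 N at 0 plus 0.2 N per mm drawn. The sear catches somewhere between 26 and 54 mm, different each time, not visible (see the housing).
- handle (a point): point at mid grip height of the red upright handle, which is part of the striker and moves with it: round post 16 mm in diameter, free from 62 to 138 mm above the table, this point at 115 mm; at rest 105 mm from the setter's origin along its x.
- housing: grey box 100 x 56 mm on the setter, top 94 mm up, +x end at x = 45 mm; origin as the setter. Hides the sear: in the last 22 mm before the catch it rides a ramp (up to 6 N more pull, pad dips), then clicks in (extra pull vanishes). 2 mm later a rubber buffer, 5 N per mm (do not press it over 7 N). Once caught, the handle has no pull when eased back to the catch; let go sooner, the striker flies and hits the rivet.
- trip_pad (a point): centre of the top face of the yellow trip pad, unpressed (this point does not move with the pad): 40 mm along the setter's x, 30 mm along y, 76 mm above the table. Pressed straight down it tips a lever pivoted 46 mm away towards the housing: the sear lets go after about 8 to 12 mm at some 3 to 5 N, end of travel about 15 mm; it springs back up when let go.
- rivet (a joint): how far the brass rivet is driven into the tag, m: 0 = standing 6 mm proud, 0.006 = fully home, head flush against the tag. Only a blow moves it (about 10 N friction).
- rivet_face (a point): centre of the brass rivet head's struck face (head 22 mm in diameter, 4 mm thick, 45 mm above the table); moves with the rivet.
- wooden_bowl: loose wooden bowl, 104 mm across, 45 mm high, beside the setter; origin at the centre of its underside
- yellow_bowl: loose yellow plastic bowl, 120 mm across, 55 mm high; origin at the centre of its underside
- rivet_cup: loose small white cup, 60 mm across, 45 mm high, beside the setter; origin at the centre of its underside

How it is judged:
By the outcome, as a careful person would: the job done as asked, in the order asked, and still so for the second after the job is handed in, with the robot touching nothing.
It also fails if it takes over 70 s, if anything falls off the work surface, if the arm or the gripper's body presses on something with over 40 N, if the wrist force passes 120 N, or if a joint passes its speed limit or range.

## Working session

There is one attempt and no reset: what is moved stays moved. The work goes in short steps, Python scripts to look and compute and a tool call to move; the robot and the scene stay as the last step left them, time stands still between calls to the robot, and variables do not carry over. Pictures are saved under pics/ and viewed, at most 10 in all, crops included, and the job is handed in when it is done.

Besides the shell and the picture viewer there is one more tool, called after "Request:" as name(argument=value, ...), one argument or row to a line, values as JSON. step_arm: Moves the arm, as the interface text tells. Its arguments: {"type":"object","properties":{"targets":{"type":"string"},"claw":{"type":"number"}},"required":["targets"]}

```bash
mkdir -p pics && cat > h.py <<'E'
import numpy as np, cv2
from station import sense, cams, r
def snap(n,f):
    c=cams.capture(n); cv2.imwrite(f,c["frame"]); return c
def ray(c,u,v):
    f=200/np.tan(np.radians(c["vertical_fov"])/2)
    d=np.array(c["rotation"])@np.array([(u-c["cx"])/f,(v-c["cy"])/f,1]); return np.array(c["eye"]),d/np.linalg.norm(d)
def proj(c,p):
    f=200/np.tan(np.radians(c["vertical_fov"])/2)
    q=np.array(c["rotation"]).T@(np.array(p)-np.array(c["eye"])); return q[0]/q[2]*f+c["cx"],q[1]/q[2]*f+c["cy"]
def atz(c,u,v,z):
    e,d=ray(c,u,v); return e+d*(z-e[2])/d[2]
def tri(r1,r2):
    (a,d),(b,g)=r1,r2
    s=np.linalg.lstsq(np.c_[d,-g],b-a,rcond=None)[0]; p,q=a+s[0]*d,b+s[1]*g
    return (p+q)/2,np.linalg.norm(p-q)
E
python3 - <<'E'
from h import *
import pickle
for n in("side","top"):
    c=snap(n,f"pics/{n}0.png"); pickle.dump(c,open(n+".pkl","wb")); print(n,c["eye"],c["vertical_fov"],c["cx"],c["cy"],np.round(c["rotation"],3).tolist())
print(sense())
E
```

```text
side [0.12122351 0.4581667  0.80534549] 52.899522513625804 312.8290719673528 205.87183825882278 [[-0.801, -0.419, 0.427], [-0.599, 0.562, -0.571], [-0.001, -0.713, -0.701]]
top [ 0.46218902 -0.14327272  0.93128755] 55.54289112146707 318.5636094299789 198.73132640258123 [[-0.001, -0.996, 0.089], [-1.0, 0.002, 0.002], [-0.002, -0.089, -0.996]]
{'time_s': 0.1, 'joints': array([-5.15327581e+01,  2.20870434e+01,  3.88825304e-01, -2.25742186e-02,
       -6.84128763e+01, -1.48168623e+01]), 'joint_velocities': array([ 0.09503211, -0.08405202,  0.11555123,  0.1190318 , -0.16792823,
       -0.00708317]), 'effort': array([ 1.36225517e-04, -3.91689456e+01,  1.87935841e+01,  4.23193395e+00,
        1.34862482e-02, -6.06887238e-05]), 'tcp_pos': array([ 0.25051604, -0.57201666,  0.22157717]), 'ee_rot': array([[-9.16068571e-01, -4.01020609e-01, -9.19302333e-04],
       [-4.01021637e-01,  9.16066918e-01,  1.74601734e-03],
       [ 1.41953518e-04,  1.96813174e-03, -9.99998053e-01]]), 'wrist_force': array([0.44715537, 0.18873028, 0.21954783]), 'moment': array([0.02492807, 0.01206217, 0.0277885 ]), 'gripper_force': 0.0, 'gripper_width': 1.0030048489491215}
```

View pics/side0.png

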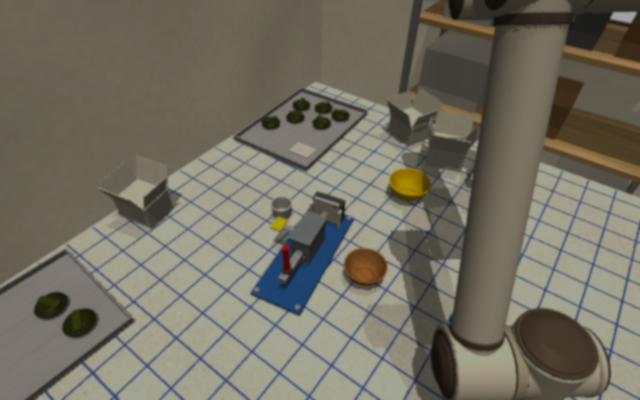

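View pics/top0.png

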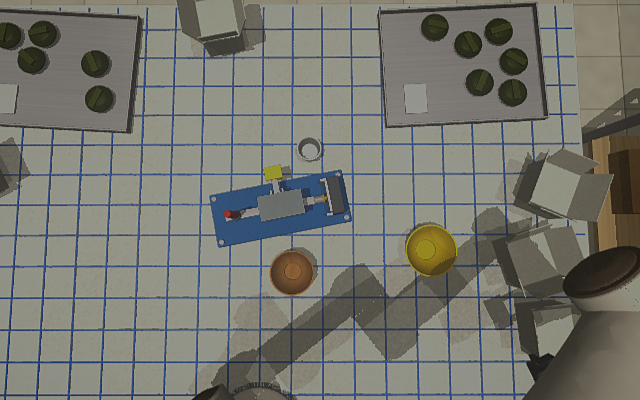

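Side view: red handle about (286,258), yellow pad (279,224), housing (307,237). Top view: base corners about (209,197), (342,170), (352,218), (221,247); handle (230,214), pad (273,172). Next I'll take finer measurements.

```bash
python3 - <<'E'
from h import *
import pickle
S=pickle.load(open("side.pkl","rb"));T=pickle.load(open("top.pkl","rb"))
def blob(c,lo,hi,box):
    x0,y0,x1,y1=box
    h=cv2.cvtColor(c["frame"],cv2.COLOR_BGR2HSV)[y0:y1,x0:x1]
    m=cv2.inRange(h,lo,hi); n,l,st,ce=cv2.connectedComponentsWithStats(m)
    i=1+np.argmax(st[1:,4]); s=st[i]; 
    ys,xs=np.where(l==i)
    return ce[i]+[x0,y0],(s[0]+x0,s[1]+y0,s[0]+s[2]+x0-1,s[1]+s[3]+y0-1),s[4],m
yl=((22,120,90),(35,255,255)); rd=((0,150,80),(8,255,255))
py_s=blob(S,*yl,(260,205,300,240)); py_t=blob(T,*yl,(255,155,295,190))
ph_s=blob(S,*rd,(270,235,300,285)); ph_t=blob(T,*rd,(215,200,245,225))
for b in(py_s,py_t,ph_s,ph_t): print(b[0],b[1],b[2])
p,e=tri(ray(S,*py_s[0]),ray(T,*py_t[0])); print("pad",p,e)
p,e=tri(ray(S,*ph_s[0]),ray(T,*ph_t[0])); print("handle",p,e)
bl=cv2.inRange(cv2.cvtColor(T["frame"],cv2.COLOR_BGR2HSV)[160:255,200:360],(100,140,70),(125,255,255))
bl=cv2.morphologyEx(bl,cv2.MORPH_OPEN,np.ones((5,5)))
n,l,st,ce=cv2.connectedComponentsWithStats(bl); i=1+np.argmax(st[1:,4])
ys,xs=np.where(l==i); rc=cv2.minAreaRect(np.c_[xs+200,ys+160].astype(np.float32)); bx=cv2.boxPoints(rc)
w=np.array([atz(T,*q,.012) for q in bx]); print(bx.tolist(),w.round(4).tolist(),w.mean(0), [np.linalg.norm(w[i]-w[i-1]) for i in range(4)])
for i in range(4):
    d=w[i]-w[i-1]; print(np.degrees(np.arctan2(d[1],d[0])))
a=cv2.resize(S["frame"][180:320,240:370],None,fx=3,fy=4.2*3/4.2,interpolation=cv2.INTER_CUBIC)
b=cv2.resize(T["frame"][155:255,200:360],None,fx=2.5,fy=2.5,interpolation=cv2.INTER_CUBIC)
o=np.zeros((420,790,3),np.uint8); o[:420,:390]=a; o[:250,390:790]=b; cv2.imwrite("pics/z.png",o)
E
```

```text
[278.63522013 223.13836478] (np.int32(271), np.int32(216), np.int32(286), np.int32(230)) 159
[272.76576577 172.23423423] (np.int32(264), np.int32(165), np.int32(282), np.int32(179)) 222
[284.42857143 248.52380952] (np.int32(282), np.int32(246), np.int32(286), np.int32(251)) 21
[226.88571429 213.51428571] (np.int32(224), np.int32(211), np.int32(230), np.int32(216)) 35
pad [ 0.59894701 -0.03736912  0.07396771] 0.00098035812681526
handle [0.50231414 0.05153394 0.13192978] 0.00022605795031817988
[[213.6965789794922, 222.1280059814453], [340.3972473144531, 199.4552459716797], [344.77044677734375, 223.8937225341797], [218.06979370117188, 246.5664825439453]] [[0.4877, 0.1123, 0.012], [0.5422, -0.1944, 0.012], [0.4829, -0.2046, 0.012], [0.429, 0.1005, 0.012]] [ 0.48542626 -0.04654313  0.012     ] [np.float64(0.0598809338334001), np.float64(0.31153221915012935), np.float64(0.060137266216560424), np.float64(0.309756876302716)]
11.43626979313577
-79.91986867112682
-170.26121046931013
100.02981244472124
```

View pics/z.png

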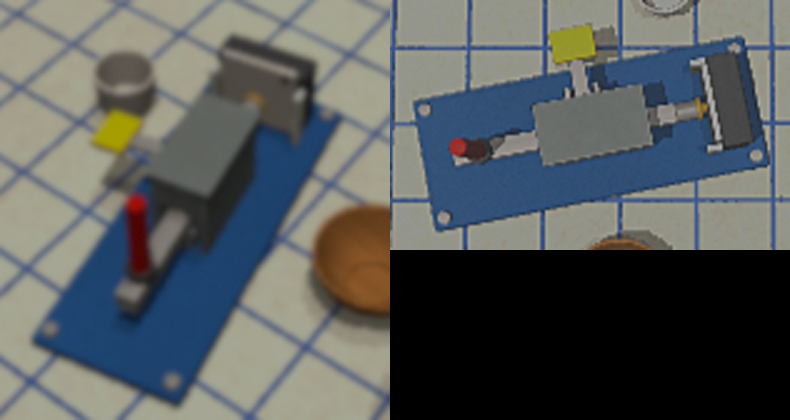

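Crop: pad at crop (573,43), handle top at crop (458,147), and the base corners put the setter's x axis at about 101° in the world. The pad measures (0.599, -0.037, 0.074) and the handle axis (0.503, 0.051), both at the expected heights. The setter origin is then about (0.523, -0.053). I'll turn the tool so its x lies along the setter axis and close the claw.

Request:
step_arm(
  targets="0 0 0 -6.5;0 0 0 -6.5;0 0 0 -6.5;0 0 0 -6.5;0 0 0 -6.5;0 0 0 -6.5;0 0 0 -6.5;0 0 0 -6.5;0 0 0 -6.5;0 0 0 -6.5;0 0 0 -6.5;0 0 0 -6.1",
  claw=0,
)

```text
time_s: 1.1
tcp_pos: [0.2506, -0.5721, 0.2219]
ee_rot: [[0.2, -0.98, -0.001], [-0.98, -0.2, 0.001], [-0.001, 0.0, -1.0]]
wrist_force: [-0.4, 0.4, 0.4]
gripper_width: 0.17
gripper_force: 0.0
```

Request:
step_arm(
  targets="-2.5 -1.7 0 0;-2.5 -1.7 0 0;-2.5 -1.7 0 0;-2.5 -1.7 0 0;-2.5 -1.7 0 0;-2.5 -1.7 0 0;-2.5 -1.7 0 0;-2.5 -1.7 0 0;-2.5 -1.7 0 0;-2.5 -1.7 0 0;-2.5 -1.7 0 0;-2.5 -1.7 0 0",
)

```text
time_s: 2.1
tcp_pos: [0.3923, -0.2369, 0.2223]
ee_rot: [[0.195, -0.981, -0.0], [-0.981, -0.195, 0.0], [-0.0, 0.0, -1.0]]
wrist_force: [0.8, -0.6, 0.4]
gripper_width: 0.004
gripper_force: 0.0
```

Request:
step_arm(
  targets="-2.3 -1.64 0 0;-2.3 -1.64 0 0;-2.3 -1.64 0 0;-2.3 -1.64 0 0;-2.3 -1.64 0 0;-2.3 -1.64 0 0;-2.3 -1.64 0 0;-2.3 -1.64 0 0;-2.3 -1.64 0 0;-2.3 -1.64 0 0;0 0 0 0",
)

```text
time_s: 3.02
tcp_pos: [0.51, 0.0225, 0.222]
ee_rot: [[0.199, -0.98, 0.001], [-0.98, -0.199, 0.0], [-0.0, -0.001, -1.0]]
wrist_force: [-1.0, -0.7, -0.9]
gripper_width: 0.005
gripper_force: 0.0
```

```bash
python3 - <<'E'
from h import *
print(sense()["tcp_pos"])
c=snap("side","pics/s1.png"); t=snap("top","pics/t1.png")
a=cv2.resize(c["frame"][160:310,230:360],None,fx=3,fy=3,interpolation=cv2.INTER_CUBIC)
b=cv2.resize(t["frame"][155:255,200:360],None,fx=2.5,fy=2.5)
o=np.zeros((450,790,3),np.uint8);o[:,:390]=a;o[:250,390:]=b;cv2.imwrite("pics/z1.png",o)
p=sense()["tcp_pos"];print(proj(c,p),proj(t,p))
E
```

```text
[0.51001568 0.02247635 0.22198051]
(np.float64(289.8869500160971), np.float64(209.5957222052998)) (np.float64(232.2394836666445), np.float64(208.08427371317705))
```

View pics/z1.png

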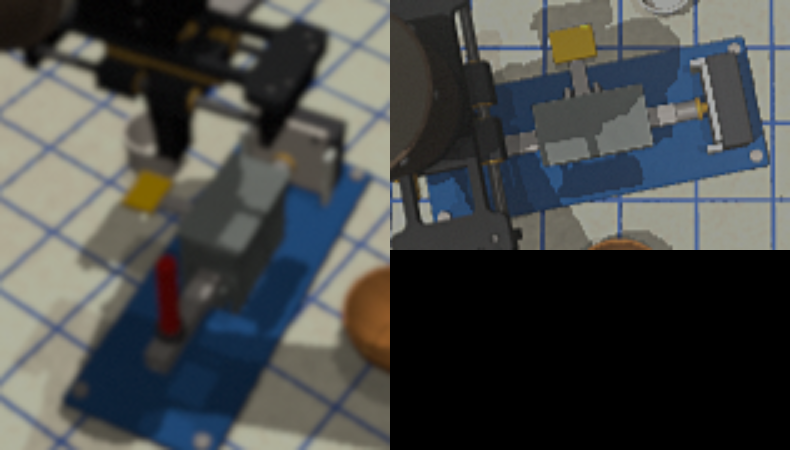

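The side crop shows the closed fingers at about crop (172,150), directly above the bar between housing and handle, as the projection predicts. I'll go straight down.

Request:
step_arm(
  targets="0 0 2 0;0 0 2 0;0 0 2 0;0 0 2 0;0 0 2 0;0 0 2 0;0 0 0 0;0 0 0 0",
)

```text
time_s: 3.78
tcp_pos: [0.5074, 0.018, 0.1021]
ee_rot: [[0.194, -0.981, -0.002], [-0.981, -0.194, -0.001], [0.001, 0.003, -1.0]]
wrist_force: [0.5, -0.2, 1.1]
gripper_width: 0.008
gripper_force: 0.0
```

Request:
step_arm(
  targets="-0.3 0 0 0;-0.3 0 0 0;-0.2 0 0 0;0 0 0 0;0 0 0 0",
)

```text
time_s: 4.2
tcp_pos: [0.507, 0.0274, 0.1033]
ee_rot: [[0.196, -0.981, 0.001], [-0.981, -0.196, 0.0], [-0.0, -0.001, -1.0]]
wrist_force: [-1.0, 0.5, 0.1]
gripper_width: 0.006
gripper_force: 0.0
```

Request:
step_arm(
  targets="-0.2 0 0 0;0 0 0 0;0 0 0 0",
)

```text
time_s: 4.45
tcp_pos: [0.5063, 0.029, 0.1026]
ee_rot: [[0.195, -0.981, 0.0], [-0.981, -0.195, -0.0], [0.0, -0.0, -1.0]]
wrist_force: [0.2, -0.0, -0.1]
gripper_width: 0.0
gripper_force: 0.0
```

Request:
step_arm(
  targets="-0.2 0 0 0;0 0 0 0;0 0 0 0",
)

```text
time_s: 4.7
tcp_pos: [0.5059, 0.031, 0.1025]
ee_rot: [[0.195, -0.981, -0.0], [-0.981, -0.195, -0.0], [0.0, 0.0, -1.0]]
wrist_force: [-0.1, -0.0, -0.1]
gripper_width: 0.006
gripper_force: 0.0
```

Request:
step_arm(
  targets="-0.2 0 0 0;0 0 0 0;0 0 0 0",
)

```text
time_s: 4.95
tcp_pos: [0.5055, 0.033, 0.1025]
ee_rot: [[0.195, -0.981, -0.0], [-0.981, -0.195, -0.0], [0.0, 0.0, -1.0]]
wrist_force: [0.8, 0.0, 0.3]
gripper_width: 0.006
gripper_force: 0.0
```

Request:
step_arm(
  targets="-0.2 0 0 0;0 0 0 0;0 0 0 0",
)

```text
time_s: 5.2
tcp_pos: [0.5051, 0.0346, 0.1026]
ee_rot: [[0.195, -0.981, -0.0], [-0.981, -0.195, -0.0], [0.0, 0.0, -1.0]]
wrist_force: [1.2, -1.8, -0.3]
gripper_width: 0.006
gripper_force: 0.9
```

Request:
step_arm(
  targets="-0.2 0 0 0;0 0 0 0;0 0 0 0",
)

```text
time_s: 5.45
tcp_pos: [0.5047, 0.0367, 0.1025]
ee_rot: [[0.195, -0.981, -0.0], [-0.981, -0.195, -0.0], [0.0, 0.0, -1.0]]
wrist_force: [1.4, -2.1, -0.4]
gripper_width: 0.009
gripper_force: 1.2
```

Contact came at y≈0.034 (striker 0). I'll draw on and watch for the ramp.

Request:
step_arm(
  targets="-0.2 0 0 0;-0.2 0 0 0;-0.2 0 0 0;-0.2 0 0 0;0 0 0 0;0 0 0 0",
)

```text
time_s: 5.95
tcp_pos: [0.5031, 0.0447, 0.1025]
ee_rot: [[0.195, -0.981, -0.0], [-0.981, -0.195, -0.0], [0.0, 0.0, -1.0]]
wrist_force: [1.3, -4.5, 0.4]
gripper_width: 0.005
gripper_force: 1.8
```

Request:
step_arm(
  targets="-0.2 0 0 0;-0.2 0 0 0;-0.2 0 0 0;0 0 0 0;0 0 0 0",
)

```text
time_s: 6.37
tcp_pos: [0.502, 0.0503, 0.1025]
ee_rot: [[0.195, -0.981, -0.0], [-0.981, -0.195, -0.0], [0.0, 0.0, -1.0]]
wrist_force: [1.5, -4.9, -0.7]
gripper_width: 0.005
gripper_force: 2.3
```

Request:
step_arm(
  targets="-0.2 0 0 0;-0.2 0 0 0;-0.2 0 0 0;0 0 0 0;0 0 0 0",
)

```text
time_s: 6.78
tcp_pos: [0.5009, 0.0559, 0.1025]
ee_rot: [[0.195, -0.981, -0.0], [-0.981, -0.195, -0.001], [0.001, 0.0, -1.0]]
wrist_force: [2.1, -7.2, 0.6]
gripper_width: 0.007
gripper_force: 2.8
```

Request:
step_arm(
  targets="-0.1 0 0 0;-0.1 0 0 0;0 0 0 0;0 0 0 0;0 0 0 0",
)

```text
time_s: 7.2
tcp_pos: [0.5005, 0.0578, 0.1026]
ee_rot: [[0.195, -0.981, -0.0], [-0.981, -0.195, -0.001], [0.001, 0.0, -1.0]]
wrist_force: [1.7, -6.0, -0.5]
gripper_width: 0.004
gripper_force: 3.0
```

Request:
step_arm(
  targets="-0.1 0 0 0;-0.1 0 0 0;0 0 0 0;0 0 0 0;0 0 0 0",
)

```text
time_s: 7.62
tcp_pos: [0.5001, 0.0596, 0.1026]
ee_rot: [[0.195, -0.981, -0.0], [-0.981, -0.195, -0.001], [0.001, 0.0, -1.0]]
wrist_force: [3.1, -6.6, -0.5]
gripper_width: 0.002
gripper_force: 3.1
```

Request:
step_arm(
  targets="-0.1 0 0 0;-0.1 0 0 0;0 0 0 0;0 0 0 0;0 0 0 0",
)

```text
time_s: 8.03
tcp_pos: [0.4998, 0.0615, 0.1025]
ee_rot: [[0.195, -0.981, -0.0], [-0.981, -0.195, -0.001], [0.001, 0.0, -1.0]]
wrist_force: [3.4, -6.6, -0.6]
gripper_width: 0.004
gripper_force: 3.3
```

No ramp yet at 28 mm. The pad force gives a clean signal, about 0.42 of the pull.

Request:
step_arm(
  targets="-0.1 0 0 0;-0.1 0 0 0;-0.1 0 0 0;0 0 0 0;0 0 0 0;0 0 0 0",
)

```text
time_s: 8.53
tcp_pos: [0.4993, 0.0639, 0.1026]
ee_rot: [[0.195, -0.981, -0.0], [-0.981, -0.195, -0.002], [0.002, 0.001, -1.0]]
wrist_force: [4.4, -9.3, -1.3]
gripper_width: 0.007
gripper_force: 4.7
```

Request:
step_arm(
  targets="-0.1 0 0 0;-0.1 0 0 0;-0.1 0 0 0;0 0 0 0;0 0 0 0;0 0 0 0",
)

```text
time_s: 9.03
tcp_pos: [0.4987, 0.0664, 0.1025]
ee_rot: [[0.195, -0.981, -0.0], [-0.981, -0.195, -0.003], [0.003, 0.001, -1.0]]
wrist_force: [4.1, -12.2, -1.4]
gripper_width: 0.004
gripper_force: 5.5
```

Request:
step_arm(
  targets="-0.1 0 0 0;-0.1 0 0 0;-0.1 0 0 0;0 0 0 0;0 0 0 0;0 0 0 0",
)

```text
time_s: 9.53
tcp_pos: [0.4982, 0.069, 0.1025]
ee_rot: [[0.195, -0.981, -0.0], [-0.981, -0.195, -0.003], [0.003, 0.001, -1.0]]
wrist_force: [5.2, -12.8, -1.8]
gripper_width: 0.009
gripper_force: 6.3
```

The ramp began at about 28–29 mm, so the catch is expected near 50. I'll keep to small steps.

Request:
step_arm(
  targets="-0.1 0 0 0;-0.1 0 0 0;-0.1 0 0 0;0 0 0 0;0 0 0 0;0 0 0 0",
)

```text
time_s: 10.03
tcp_pos: [0.4977, 0.0716, 0.1026]
ee_rot: [[0.195, -0.981, -0.0], [-0.981, -0.195, -0.004], [0.004, 0.001, -1.0]]
wrist_force: [6.3, -14.4, -2.4]
gripper_width: 0.012
gripper_force: 7.2
```

Request:
step_arm(
  targets="-0.1 0 0 0;-0.1 0 0 0;0 0 0 0;0 0 0 0;0 0 0 0",
)

```text
time_s: 10.45
tcp_pos: [0.4973, 0.0734, 0.1025]
ee_rot: [[0.195, -0.981, -0.0], [-0.981, -0.195, -0.004], [0.004, 0.001, -1.0]]
wrist_force: [7.2, -15.3, -1.7]
gripper_width: 0.0
gripper_force: 7.4
```

Request:
step_arm(
  targets="-0.1 0 0 0;-0.1 0 0 0;0 0 0 0;0 0 0 0;0 0 0 0",
)

```text
time_s: 10.87
tcp_pos: [0.4968, 0.0762, 0.1025]
ee_rot: [[0.195, -0.981, -0.0], [-0.981, -0.195, -0.003], [0.003, 0.001, -1.0]]
wrist_force: [4.9, -11.2, -1.1]
gripper_width: 0.006
gripper_force: 5.6
```

Force dropped from 16.4 to 11.9 N, so the sear clicked at about 41–43 mm. I'll ease back slowly, still following the handle, and check that the pull vanishes.

Request:
step_arm(
  targets="0.05 0 0 0;0.05 0 0 0;0 0 0 0;0 0 0 0",
)

```text
time_s: 11.2
tcp_pos: [0.4969, 0.0757, 0.1026]
ee_rot: [[0.195, -0.981, -0.0], [-0.981, -0.195, -0.002], [0.002, 0.001, -1.0]]
wrist_force: [3.4, -9.7, -1.2]
gripper_width: 0.009
gripper_force: 4.6
```

Request:
step_arm(
  targets="0.05 0 0 0;0.05 0 0 0;0 0 0 0;0 0 0 0",
)

```text
time_s: 11.53
tcp_pos: [0.4971, 0.0747, 0.1025]
ee_rot: [[0.195, -0.981, -0.0], [-0.981, -0.195, -0.002], [0.002, 0.001, -1.0]]
wrist_force: [3.8, -9.7, -1.0]
gripper_width: 0.007
gripper_force: 4.8
```

Request:
step_arm(
  targets="0.05 0 0 0;0 0 0 0;0 0 0 0",
)

```text
time_s: 11.78
tcp_pos: [0.4972, 0.0742, 0.1025]
ee_rot: [[0.195, -0.981, -0.0], [-0.981, -0.195, -0.002], [0.002, 0.001, -1.0]]
wrist_force: [4.3, -10.1, -0.1]
gripper_width: 0.007
gripper_force: 4.8
```

Request:
step_arm(
  targets="0.05 0 0 0;0 0 0 0;0 0 0 0",
)

```text
time_s: 12.03
tcp_pos: [0.4973, 0.0736, 0.1025]
ee_rot: [[0.195, -0.981, -0.0], [-0.981, -0.195, -0.002], [0.002, 0.001, -1.0]]
wrist_force: [4.8, -9.9, -1.0]
gripper_width: 0.008
gripper_force: 4.9
```

Request:
step_arm(
  targets="0.05 0 0 0;0 0 0 0;0 0 0 0",
)

```text
time_s: 12.28
tcp_pos: [0.4974, 0.0731, 0.1025]
ee_rot: [[0.195, -0.981, -0.0], [-0.981, -0.195, -0.002], [0.002, 0.001, -1.0]]
wrist_force: [3.6, -10.0, -1.2]
gripper_width: 0.006
gripper_force: 4.9
```

Request:
step_arm(
  targets="0.05 0 0 0;0 0 0 0;0 0 0 0",
)

```text
time_s: 12.53
tcp_pos: [0.4975, 0.0726, 0.1025]
ee_rot: [[0.195, -0.981, -0.0], [-0.981, -0.195, -0.002], [0.002, 0.001, -1.0]]
wrist_force: [3.7, -10.6, -1.3]
gripper_width: 0.002
gripper_force: 4.9
```

Request:
step_arm(
  targets="0.05 0 0 0;0 0 0 0;0 0 0 0",
)

```text
time_s: 12.78
tcp_pos: [0.4976, 0.0721, 0.1025]
ee_rot: [[0.195, -0.981, -0.0], [-0.981, -0.195, -0.002], [0.002, 0.001, -1.0]]
wrist_force: [4.6, -10.6, -1.1]
gripper_width: 0.007
gripper_force: 5.0
```

```bash
python3 - <<'E'
from h import *
import pickle
T=pickle.load(open("top.pkl","rb"));S=pickle.load(open("side.pkl","rb"))
t=snap("top","pics/t2.png"); s=snap("side","pics/s2.png")
f=lambda c,x0,y0,x1,y1,k:cv2.resize(c["frame"][y0:y1,x0:x1],None,fx=k,fy=k,interpolation=cv2.INTER_CUBIC)
o=np.vstack([np.hstack([f(S,255,195,345,280,4),f(s,255,195,345,280,4)]),np.hstack([f(T,245,155,335,205,4),f(t,245,155,335,205,4)])])
cv2.imwrite("pics/z2.png",o);print(o.shape)
E
```

```text
(540, 720, 3)
```

View pics/z2.png

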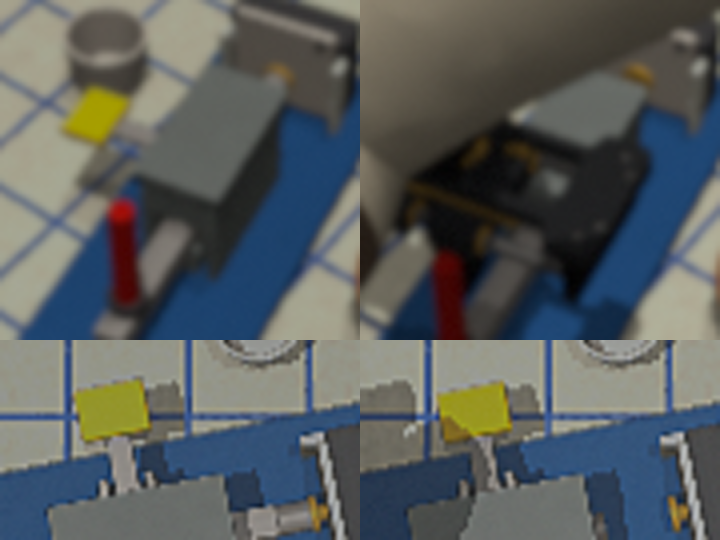

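Pull is still about 11 N at 38.8 mm, so the sear hasn't caught and that drop was only a dip on the ramp. I'll go forward again in small steps.

Request:
step_arm(
  targets="-0.1 0 0 0;-0.1 0 0 0;0 0 0 0;0 0 0 0",
)

```text
time_s: 13.22
tcp_pos: [0.4974, 0.0729, 0.1025]
ee_rot: [[0.195, -0.981, -0.0], [-0.981, -0.195, -0.004], [0.004, 0.001, -1.0]]
wrist_force: [7.2, -14.9, -1.9]
gripper_width: 0.003
gripper_force: 7.4
```

Request:
step_arm(
  targets="-0.1 0 0 0;-0.1 0 0 0;0 0 0 0;0 0 0 0",
)

```text
time_s: 13.55
tcp_pos: [0.4969, 0.0759, 0.1025]
ee_rot: [[0.195, -0.981, -0.0], [-0.981, -0.195, -0.002], [0.002, 0.001, -1.0]]
wrist_force: [3.7, -9.1, -1.1]
gripper_width: 0.005
gripper_force: 4.9
```

Request:
step_arm(
  targets="-0.1 0 0 0;0 0 0 0;0 0 0 0",
)

```text
time_s: 13.8
tcp_pos: [0.4967, 0.0766, 0.1025]
ee_rot: [[0.195, -0.981, -0.0], [-0.981, -0.195, -0.003], [0.003, 0.001, -1.0]]
wrist_force: [5.4, -11.1, -1.8]
gripper_width: 0.006
gripper_force: 5.9
```

The drop near y=0.0745 repeats. I'll go on in half-millimetre steps to see whether this is a second ramp stage or the buffer.

Request:
step_arm(
  targets="-0.05 0 0 0;0 0 0 0;0 0 0 0",
)

```text
time_s: 14.05
tcp_pos: [0.4967, 0.0769, 0.1025]
ee_rot: [[0.195, -0.981, -0.0], [-0.981, -0.195, -0.003], [0.003, 0.001, -1.0]]
wrist_force: [4.9, -11.8, -0.6]
gripper_width: 0.005
gripper_force: 6.1
```

Request:
step_arm(
  targets="-0.05 0 0 0;0 0 0 0;0 0 0 0",
)

```text
time_s: 14.3
tcp_pos: [0.4966, 0.0773, 0.1025]
ee_rot: [[0.195, -0.981, -0.0], [-0.981, -0.195, -0.003], [0.003, 0.001, -1.0]]
wrist_force: [5.0, -12.5, -1.1]
gripper_width: 0.008
gripper_force: 6.3
```

Request:
step_arm(
  targets="-0.05 0 0 0;0 0 0 0;0 0 0 0",
)

```text
time_s: 14.55
tcp_pos: [0.4965, 0.0779, 0.1025]
ee_rot: [[0.195, -0.981, -0.0], [-0.981, -0.195, -0.003], [0.003, 0.001, -1.0]]
wrist_force: [5.5, -12.7, -0.9]
gripper_width: 0.004
gripper_force: 6.0
```

Request:
step_arm(
  targets="-0.05 0 0 0;0 0 0 0;0 0 0 0",
)

```text
time_s: 14.8
tcp_pos: [0.4964, 0.0784, 0.1026]
ee_rot: [[0.195, -0.981, -0.0], [-0.981, -0.195, -0.003], [0.003, 0.001, -1.0]]
wrist_force: [5.2, -12.9, -1.6]
gripper_width: 0.008
gripper_force: 6.2
```

Request:
step_arm(
  targets="-0.05 0 0 0;0 0 0 0;0 0 0 0",
)

```text
time_s: 15.05
tcp_pos: [0.4963, 0.0787, 0.1025]
ee_rot: [[0.195, -0.981, -0.0], [-0.981, -0.195, -0.003], [0.003, 0.001, -1.0]]
wrist_force: [4.8, -12.2, -2.2]
gripper_width: 0.005
gripper_force: 6.4
```

There's no buffer stiffness here, so this is still the ramp. Continuing.

Request:
step_arm(
  targets="-0.1 0 0 0;0 0 0 0;0 0 0 0",
)

```text
time_s: 15.3
tcp_pos: [0.4961, 0.08, 0.1025]
ee_rot: [[0.195, -0.981, -0.0], [-0.981, -0.195, -0.003], [0.003, 0.001, -1.0]]
wrist_force: [5.5, -11.6, -1.6]
gripper_width: 0.006
gripper_force: 5.7
```

Request:
step_arm(
  targets="-0.1 0 0 0;0 0 0 0;0 0 0 0",
)

```text
time_s: 15.55
tcp_pos: [0.4958, 0.0814, 0.1025]
ee_rot: [[0.195, -0.981, -0.0], [-0.981, -0.195, -0.002], [0.002, 0.001, -1.0]]
wrist_force: [3.7, -9.8, -1.3]
gripper_width: 0.002
gripper_force: 4.7
```

Request:
step_arm(
  targets="-0.1 0 0 0;0 0 0 0;0 0 0 0",
)

```text
time_s: 15.8
tcp_pos: [0.4954, 0.0835, 0.1025]
ee_rot: [[0.195, -0.981, -0.0], [-0.981, -0.195, -0.0], [0.0, 0.0, -1.0]]
wrist_force: [0.6, -4.2, -0.1]
gripper_width: 0.005
gripper_force: 2.2
```

Request:
step_arm(
  targets="0 0 0 0;0 0 0 0",
)

```text
time_s: 15.97
tcp_pos: [0.4954, 0.0836, 0.1025]
ee_rot: [[0.195, -0.981, -0.0], [-0.981, -0.195, -0.0], [0.0, 0.0, -1.0]]
wrist_force: [2.6, -5.4, -0.1]
gripper_width: 0.003
gripper_force: 2.5
```

```bash
python3 - <<'E'
from h import *
t=snap("top","pics/t3.png"); s=snap("side","pics/s3.png")
f=lambda c,x0,y0,x1,y1,k:cv2.resize(c["frame"][y0:y1,x0:x1],None,fx=k,fy=k,interpolation=cv2.INTER_CUBIC)
o=np.hstack([f(s,230,200,330,300,4),f(t,200,155,300,255,4)])
cv2.imwrite("pics/z3.png",o); print(sense()["tcp_pos"],sense()["wrist_force"],sense()["gripper_force"])
E
```

```text
[0.49537743 0.08358572 0.10254027] [ 1.08300585 -5.94261935 -0.84256437] 2.4731015239376575
```

View pics/z3.png

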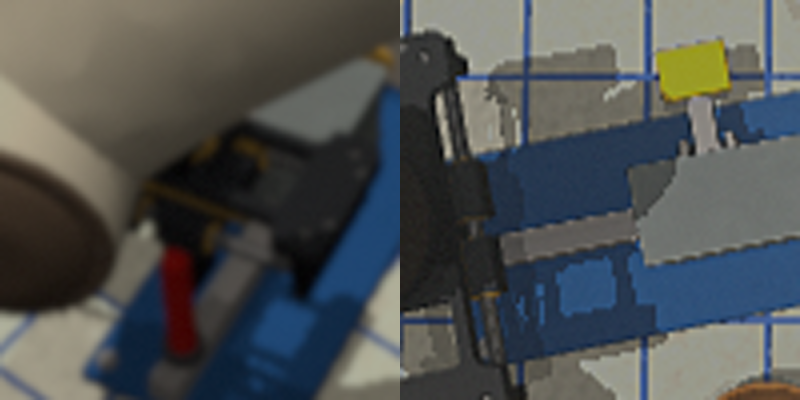

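The red handle stands well back, at crop (178,290). Pull has fallen to about 5.6 N at 50.5 mm, which is 22 mm past the ramp start, so the sear now seems to carry the load. I'll ease back gently to test.

Request:
step_arm(
  targets="0.05 0 0 0;0 0 0 0;0 0 0 0",
)

```text
time_s: 16.32
tcp_pos: [0.4954, 0.0834, 0.1025]
ee_rot: [[0.195, -0.981, -0.0], [-0.981, -0.195, 0.0], [-0.0, 0.0, -1.0]]
wrist_force: [1.6, -2.9, -0.5]
gripper_width: 0.006
gripper_force: 1.7
```

Request:
step_arm(
  targets="0.05 0 0 0;0 0 0 0;0 0 0 0",
)

```text
time_s: 16.57
tcp_pos: [0.4955, 0.0832, 0.1025]
ee_rot: [[0.195, -0.981, -0.0], [-0.981, -0.195, 0.0], [-0.0, -0.0, -1.0]]
wrist_force: [1.2, -2.7, -0.1]
gripper_width: 0.003
gripper_force: 0.9
```

Request:
step_arm(
  targets="0.05 0 0 0;0 0 0 0;0 0 0 0",
)

```text
time_s: 16.82
tcp_pos: [0.4957, 0.0828, 0.1026]
ee_rot: [[0.195, -0.981, 0.0], [-0.981, -0.195, 0.001], [-0.001, -0.0, -1.0]]
wrist_force: [0.1, -0.3, 0.2]
gripper_width: 0.002
gripper_force: 0.1
```

Pull has vanished, so the sear holds. I'll back off and rise.

Request:
step_arm(
  targets="0.1 0 0 0;0.2 0 0 0;0.3 0 0 0;0.4 0 0 0;0.5 0 0 0;0 0 -1 0;0 0 -2 0;0 0 -2 0;0 0 -2 0;0 0 0 0;0 0 0 0",
)

```text
time_s: 17.73
tcp_pos: [0.4992, 0.0676, 0.1735]
ee_rot: [[0.195, -0.981, 0.002], [-0.981, -0.195, 0.001], [-0.001, -0.003, -1.0]]
wrist_force: [0.9, 0.4, -0.3]
gripper_width: 0.007
gripper_force: 0.0
```

```bash
python3 - <<'E'
from h import *
s=snap("side","pics/s4.png")
h=cv2.cvtColor(s["frame"],cv2.COLOR_BGR2HSV)[200:310,240:310]
m=cv2.inRange(h,(0,150,60),(8,255,255)); y,x=np.where(m>0); print(len(x),x.min()+240,x.max()+240,y.min()+200,y.max()+200)
d=np.array([-.194,.981,0]);o=np.array([.523,-.0525,0])
for t in(0,.05): print(proj(s,o+d*(.105+t)+[0,0,.138]),proj(s,o+d*(.105+t)+[0,0,.062]))
p=sense()["tcp_pos"]; q=np.array([.599,-.0374])-p[:2]; print(p,"to pad tool x,y cm:",q@[.194,-.981]*100,q@[-.981,-.194]*100)
E
```

```text
81 271 277 264 286
(np.float64(284.4272980339267), np.float64(246.34287747293862)) (np.float64(286.1034096918049), np.float64(267.75528755626226))
(np.float64(272.8897145704314), np.float64(263.2014716440626)) (np.float64(275.3215822116123), np.float64(284.37668186671556))
[0.49830654 0.06735424 0.17236584] to pad tool x,y cm: 12.229844420196443 -7.845795999471164
```

The handle stands at +50 mm, cocked. Now to the pad.

Request:
step_arm(
  targets="2 -1.3 0 0;2 -1.3 0 0;2 -1.3 0 0;2 -1.3 0 0;2 -1.3 0 0;2.2 -1.3 0 0;0 0 2 0;0 0 2 0;0 0 2 0;0 0 2 0;0 0 0.8 0;0 0 0 0",
)

```text
time_s: 18.78
tcp_pos: [0.5965, -0.0372, 0.081]
ee_rot: [[0.195, -0.981, -0.007], [-0.981, -0.195, -0.001], [-0.0, 0.007, -1.0]]
wrist_force: [-0.4, 0.3, 0.1]
gripper_width: 0.002
gripper_force: 0.0
```

Request:
step_arm(
  targets="0 0 0 0;0 0 0 0",
)

```text
time_s: 18.95
tcp_pos: [0.5997, -0.0367, 0.0855]
ee_rot: [[0.196, -0.981, 0.002], [-0.981, -0.196, -0.0], [0.0, -0.002, -1.0]]
wrist_force: [0.7, -0.8, 0.5]
gripper_width: 0.006
gripper_force: 0.0
```

Request:
step_arm(
  targets="0 0 0.4 0;0 0 0.4 0;0 0 0.2 0;0 0 0.2 0;0 0 0.2 0;0 0 0.1 0;0 0 0.1 0;0 0 0 0;0 0 0 0",
)

```text
time_s: 19.7
tcp_pos: [0.599, -0.0367, 0.0689]
ee_rot: [[0.195, -0.981, 0.0], [-0.981, -0.195, -0.0], [0.0, -0.0, -1.0]]
wrist_force: [-1.2, 0.1, 3.3]
gripper_width: 0.008
gripper_force: 1.3
```

```bash
cat > chk.py <<'E'
from h import *
import sys
for i in range(1):
    s=snap("side",sys.argv[1])
    h=cv2.cvtColor(s["frame"],cv2.COLOR_BGR2HSV)[200:310,240:310]
    m=cv2.inRange(h,(0,150,60),(8,255,255)); y,x=np.where(m>0); print("red",len(x),x.min()+240,x.max()+240,y.min()+200,y.max()+200)
print(sense()["time_s"],sense()["tcp_pos"],sense()["wrist_force"])
E
python3 chk.py pics/s5.png
```

```text
red 114 284 290 244 268
19.75 [ 0.59900651 -0.03672632  0.06887963] [-0.14544932  1.35623847  3.7157866 ]
```

The striker has fired and the handle is back at the front. I'll lift away and check.

Request:
step_arm(
  targets="0 0 -1 0;0 0 -2 0;0 0 -3 0;0 0 -3 0;0 0 -3 0;3 -2 0 0;3 -2 0 0;3 -2 0 0;3 -2 0 0;3 -2 0 0;0 0 0 0;0 0 0 0",
)

```text
time_s: 20.75
tcp_pos: [0.7264, -0.1659, 0.1866]
ee_rot: [[0.192, -0.981, -0.002], [-0.981, -0.192, 0.0], [-0.001, 0.002, -1.0]]
wrist_force: [-0.7, 1.0, -0.4]
gripper_width: 0.008
gripper_force: 0.0
```

```bash
python3 chk.py pics/s6.png && python3 - <<'E'
from h import *
s=cv2.imread("pics/s6.png");t=snap("top","pics/t6.png")["frame"];a=cv2.imread("pics/top0.png")
S0=cv2.imread("pics/side0.png")
f=lambda c,x0,y0,x1,y1,k:cv2.resize(c[y0:y1,x0:x1],None,fx=k,fy=k,interpolation=cv2.INTER_CUBIC)
o=np.vstack([np.hstack([f(a,200,130,360,230,2.5),f(t,200,130,360,230,2.5)]),np.hstack([f(S0,250,180,380,280,400/130),f(s,250,180,380,280,400/130)])])
cv2.imwrite("pics/z6.png",o)
E
```

```text
red 101 284 290 244 268
20.8 [ 0.72585909 -0.16477961  0.18751033] [-0.80888766  0.51631741  0.72564658]
```

View pics/z6.png

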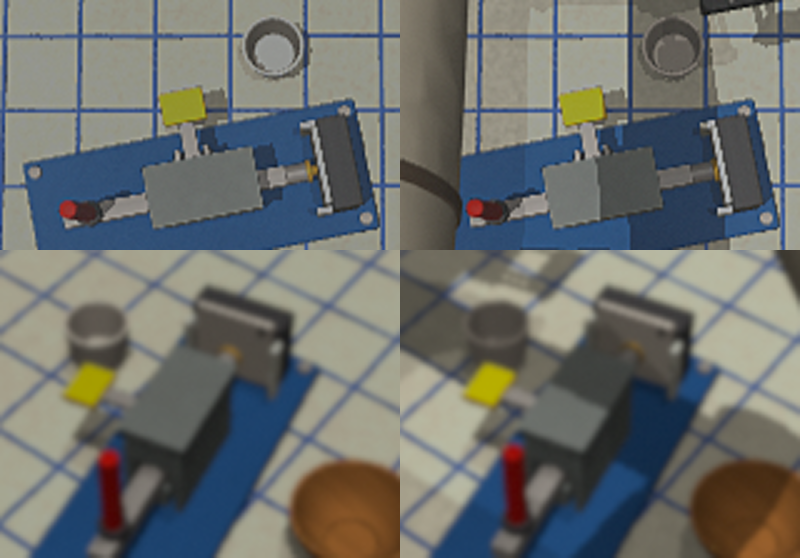

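After the shot, the handle is about 3 px (7 mm) further towards the anvil than at rest (top crop x 66→73). The rivet head sits against the tag, the pad has sprung back up, and the cup and bowl are where they were. Handing in.

```bash
python3 -c "
from station import r
print(r.finish_job())"
```

```text
the job is handed in; nothing more can be done
None
```

The striker was cocked with the sear catching at about 50 mm and no sign of pressing the buffer; pressing the trip pad fired it, and in the pictures the rivet looks flush (no verdict came back), with the gripper clear, the cup and wooden bowl not moved, and the job handed in at about 21 s.

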